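# Close the double-lidded tin and keep its outer cover in hand

### The arm

A 7-joint arm with a two-finger parallel gripper is mounted at the origin on the work surface; the furniture and walls round the work are solid. World frame = base frame: x ahead of the robot, y to its left, z up, the work surface at z = 0. Lengths are in m, angles in rad, forces in N, time in s.
With the tool pointing down it reaches from about 0.35 to 0.9 m from the base axis. Payload 8.1 kg.
Tool frame: the origin (TCP) lies between the finger pads; the fingertips stand 25 mm ahead of it and the grasp point (between the pads) lies 6 mm ahead of it (r.tcp_to_tips is the y of the fingertips in the tool frame, in m); y points along the fingers, x is the direction in which the jaws open and shut, and the axes are right-handed (so a half turn about y gives the same grasp; the last joint's range is limited). The gripper opens to 85 mm and grips with 20 to 120 N. Pads are 22 mm wide; open, the fingers measure 114 mm over their backs; the gripper's body (76 mm by 85 mm) begins 54 mm behind the grasp point. The pads swing forward as they close: fully open they stand 13 mm farther back than shut.
Start: joints at [-1.236, 0.434, 0.025, 1.573, -0.012, 1.134, -0.075], TCP at [0.265, 0.566, 0.256] pointing down, gripper open.
Joint ranges: [-2.62, 2.62], [-0.44, 2.09], [-1.27, 1.32], [0.08, 2.57], [-1.32, 4.46], [0.12, 2], [-2.74, 2.74]. Speed limits (rad/s): [2.22, 2.22, 3.01, 3.01, 3.14, 3.14, 3.14].

### API

Orientations are given as a rotation vector (axis times angle).
In Python, from station import r, camera gives the robot as it stands.
- The arm moves only by the tool arm_command, never from a script. Its argument "motion" is a list of rows, each a list of 4 numbers: the shift along the tool's x, y, z normalised to -1 to 1, where 1 is 0.04 m, then the turn about the tool's y normalised to -1 to 1, where 1 is 0.12 rad. In form: [[x, y, z, twist], ...]. A call has 1 to 20 rows; each row shifts and turns the commanded pose from where the row before left it, along the tool's axes as they then stand; what a row does not reach is not made up. A row lasts 1/12 s, in which the tool goes at most 41.7 mm and 7.16 degrees, less where a joint would pass 70% of its speed; a pose out of reach is approached as far as the arm can. A call with a number of a shift or a turn outside -1 to 1 is refused whole. A call with a gripper value outside its range is refused whole. "claw" is the opening, from 0 (shut) to 1 (fully open), set as the call begins (left out, the last holds). The fingers move at their own pace and stop on an object; the grip force is fixed at half the most. Time passes only in rows, so rows that do not move let the fingers close. It gives the time, the measured TCP pose, the force and the opening at its end, in the units of the state.
- r.sense(): the state, without advancing time (a new reading comes with each control period).
- camera(name): name is "scene" or "top" or "wrist"; returns a dict with "pixels" (400x640x3 uint8, red, green, blue), "fx", "fy", "cx", "cy" (pixels), "T" (4x4, takes a point from camera to world coordinates). Camera axes: x right, y down, z forward; pixel columns grow to the right and rows downward; lengths in m; the calibration is good to about 2 mm. A picture is of the moment at which its call begins. There is no depth.
- r.close_job(): hands the job in, once; it reports no verdict.
The state is a dict: "time_s": time; "joints": joint angles; "joint_velocities": joint speeds; "effort": joint torques, N m; "ee_pos": TCP position; "tcp_rot": TCP orientation; "contact_force": force on the tool from outside, world axes, zero at the start; "wrist_torque": the same for the moment, N m; "opening": finger opening in m.
Only numpy, scipy, OpenCV 4.12 (cv2) and the standard library are available. Lean on these libraries where they do the work, as an engineer would, in place of code of your own. Each camera call takes 0.05 s, during which the arm holds its last target. There are 200 camera calls.

### The job

Push the lid dock's spring ejector all the way home so that the nested pair of lids slides out from under the hood, then lift the pair together by the inner lid's knob and lower it gently onto the open tin, keeping hold of the knob until the inner lid sits fully down in the tin's mouth. Then take the outer lid alone by its collar and lift it straight up about 10 cm, leaving the inner lid seated and undisturbed, and finish while still holding the outer lid level in the air. Do not take the lids apart before that, keep the tin upright where it stands, and leave the glasses, cutlery and other tableware alone.

Things in the scene. Friction and masses are not known exactly. Their poses are not given: they have to be found in the camera images.
- tin: Open round steel tin, loose (about 0.8 kg), 79 mm outside diameter, 70 mm high, mouth 73 mm across; origin at the centre of its underside, z up. The only open steel tin; it stands on one side of the table, the lid dock on the other (either way round).
- lid_dock: Fixed lid dock: wood base, x -100..100, y -57..78, 8 mm thick; origin on the table. 22 mm high rails guide the lids along x. Steel hood (underside 78, top 82 mm up; upright on the -y side) covers x 18..93, y -57..30. The nested lids stand on the base under it, centre x = 35, y = 0, and are ejected to x = -44 (towards -x, roughly to the robot); 18 mm high end lip at x = -97.
- ejector (a joint): Spring ejector slide of the dock: 0 at rest, 0.08 m pressed home (towards the dock's -x); it pushes the lids from the first mm or so. Spring about 1 N at rest, 4 N at the end, plus some 1 N per 80 mm/s of speed and the lids' friction. Let go, it springs back; the lids stay out.
- ejector_tab (a point): Centre of the top of the ejector's upright black thumb tab, 85 mm above the table; moves with the slide, axes as the dock's. Tab 10 mm thick (x), 20 mm wide (y), free from 40 mm above the table to its top, 27 mm beside the hood. Push its +x face towards -x, or pinch it.
- inner_lid: Inner lid, round, steel, loose, about 0.15 kg; origin at the centre of its underside, z up. Plug 69 mm wide, 14 mm deep (62 mm at the foot, tapered over 5 mm), then a flange 84 mm wide, z 14..17 mm, that rests on the tin's rim: seated, the origin is 56 mm above the tin's underside. Straight central knob 16 mm in diameter, z 17..64 mm.
- knob_top (a point): Centre of the top of the inner lid's knob, 64 mm above the inner lid's origin; the knob stands 28 mm out of the outer lid's collar when nested.
- outer_lid: Outer lid, round, steel, loose, about 0.14 kg, 94 mm wide; origin at the centre of its skirt's lower edge, z up. Skirt 11 mm deep, 90 mm inside; flat top z 11..14 mm; central collar 36 mm outside, 28 mm bore, z 14..30 mm, round the knob. Nested it only rests on the inner lid's flange, origin 6 mm above the inner's, 3 mm side play: lifting the knob lifts both. Raised 58 mm it clears the knob.
- collar_top (a point): Centre of the top of the outer lid's collar, 30 mm above the outer lid's origin; the collar is 16 mm high.
- wine_glass_a: Bystander: stemmed wine glass, 80 mm wide, 201 mm high, at the back; origin at the centre of its underside.
- wine_glass_b: Bystander: second stemmed wine glass, 80 mm wide, 201 mm high, at the back; origin at the centre of its underside.
- tumbler: Bystander: clear tumbler, 81 mm wide, 92 mm high, at the back left; origin at the centre of its underside.
- pepper_mill: Bystander: turned wooden pepper mill, 56 mm wide, 217 mm high, at the back right; origin at the centre of its underside.
- shaker: Bystander: steel shaker with a domed top, 68 mm wide, 104 mm high, at the back right; origin at the centre of its underside.
- ramekin: Bystander: small fluted white ramekin, 68 mm wide, 41 mm high, in the middle; origin at the centre of its underside.
- spoon: Bystander: spoon lying along its own x axis, 188 x 38 x 15 mm, in the middle near the robot; origin at the centre of its underside.
- fork: Bystander: fork lying along its own x axis, 193 x 26 x 15 mm, at the left edge; origin at the centre of its underside.
Mind the look-alikes: they are no part of the job. What is shaped like the outer_lid but black or red is not meant.

How it is judged:
By the outcome, as a careful person would: the job done as asked, in the order asked, and still so for the second after the job is handed in, while the arm keeps its last pose, push and grip.
It also fails if it takes over 70 s, if anything falls off the work surface, if the arm or the gripper's body presses on something with over 40 N, if the wrist force passes 120 N, or if a joint passes its speed limit or range.

## Working session

There is one attempt and no reset: what is moved stays moved. The work goes in short steps, Python scripts to look and compute and a tool call to move; the robot and the scene stay as the last step left them, time stands still between calls to the robot, and variables do not carry over. Pictures are saved under pics/ and viewed, about 8 in all and at most 12, crops included, and the job is handed in when it is done.

Besides the shell and the picture viewer there is one more tool, called after "Request:" by a JSON object that holds its "fn" and its "kwargs". arm_command: Moves the arm, as the interface text tells. Scaled input: -1 to 1 covers 0.04 m each way for a shift and 0.12 rad each way for a turn. Its arguments: {"type":"object","properties":{"motion":{"type":"array","items":{"type":"array","items":{"type":"number"}}},"claw":{"type":"number"}},"required":["motion"]}

```bash
mkdir -p pics; ls; python3 - <<'E'
from station import r,camera
import cv2,numpy as np
s=r.sense();print(s)
for n in("scene","top"):
    c=camera(n);print(n,c["fx"],c["fy"],c["cx"],c["cy"],np.round(c["T"],4).tolist())
    cv2.imwrite(f"pics/{n}0.png",c["pixels"][:,:,::-1]); np.savez(f"pics/{n}0.npz",**c)
E
```

```text
pics
{'time_s': 0.0, 'joints': array([-1.23561316,  0.43521746,  0.02494967,  1.57412553, -0.01159374,
        1.13397282, -0.0751036 ]), 'joint_velocities': array([-0.00080141,  0.00116651,  0.00030032, -0.00035246,  0.00124967,
        0.00159175, -0.00022446]), 'effort': array([ 1.34569076e-03, -6.70464134e+01,  1.02599390e+00, -3.16214705e+01,
        1.56731915e-02,  1.20220371e-02,  1.86567297e-05]), 'ee_pos': array([0.26479596, 0.56561204, 0.25551809]), 'tcp_rot': array([-1.38606912, -0.88003241,  0.88208778]), 'contact_force': array([ 0.14979749, -0.28555563, -1.13364024]), 'wrist_torque': array([ 0.00564026,  0.06438173, -0.0706696 ]), 'opening': 0.08545247496519764}
scene 417.31211462785535 417.31211462785535 317.23077103060683 196.86608768707185 [[0.8193, -0.2953, 0.4915, -0.2217], [-0.5734, -0.4161, 0.7057, -0.9724], [-0.0039, -0.86, -0.5102, 0.7791], [0.0, 0.0, 0.0, 1.0]]
top 505.76580650318584 505.76580650318584 315.5759450328134 200.0946637997931 [[0.0109, -0.9961, 0.087, 0.3328], [-0.9999, -0.011, -0.0007, 0.0098], [0.0017, -0.087, -0.9962, 1.4649], [0.0, 0.0, 0.0, 1.0]]
```

View pics/top0.png

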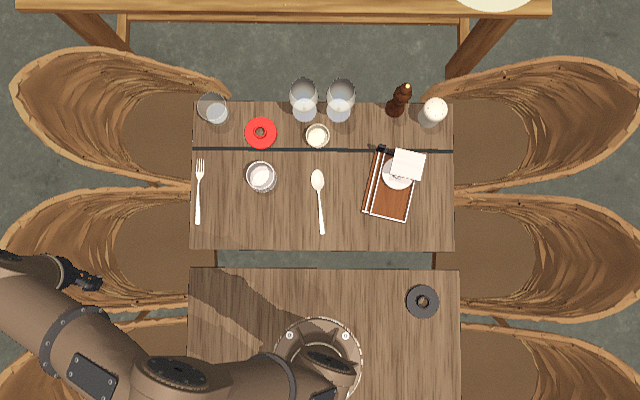

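View pics/scene0.png

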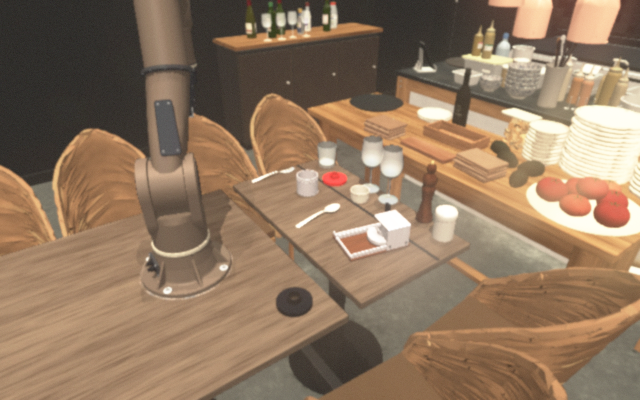

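The top view shows the steel tin at (261,177) and the dock at (390,185), with its hood at (407,165) and black tab at (381,149). The look-alike lids are red at (261,133) and black at (423,301). The tumbler at (212,108) is glass, and the ramekin at (317,135) is white and small. The wanted lids are the steel pair under the hood, so I'll check them close up.

```bash
python3 - <<'E'
import cv2,numpy as np
t=cv2.imread("pics/top0.png");s=cv2.imread("pics/scene0.png")
a=cv2.resize(t[135:235,350:450],None,fx=4,fy=4,interpolation=cv2.INTER_CUBIC)
b=cv2.resize(t[150:200,235:285],None,fx=4,fy=4,interpolation=cv2.INTER_CUBIC)
c=cv2.resize(s[195:265,320:420],None,fx=4,fy=4,interpolation=cv2.INTER_CUBIC)
o=np.zeros((600,800,3),np.uint8);o[:400,:400]=a;o[:280,400:800]=c;o[300:500,400:600]=b
cv2.imwrite("pics/crop1.png",o)
E
```

```text
(no output)
```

View pics/crop1.png

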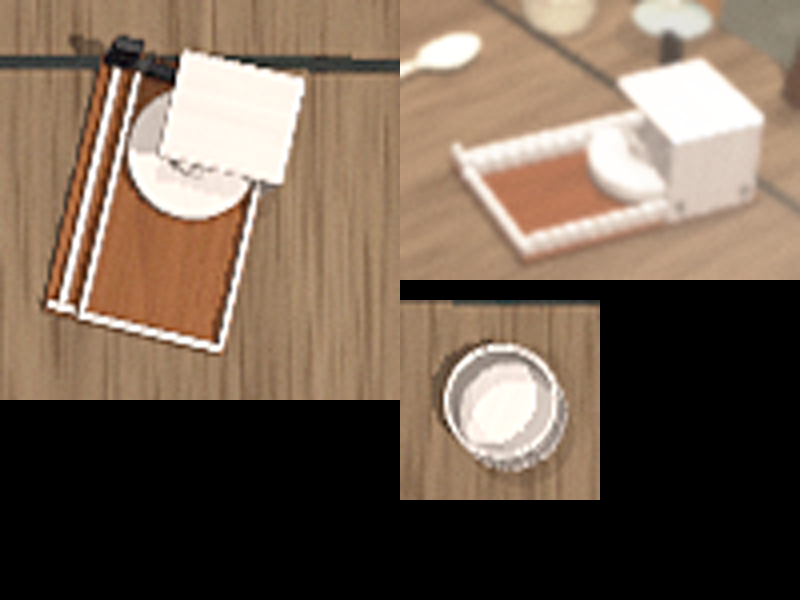

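The crop confirms a steel lid nested under the white hood, with the tab at crop (128,45) and hood corners at (182,52), (303,75), (282,185) and (163,155). The tin's rim is centred near crop (502,401).

```bash
cat > h.py <<'E'
import numpy as np,cv2
from scipy.optimize import least_squares
from scipy.spatial.transform import Rotation as R
def ray(c,uv,z):
    d=c["T"][:3,:3]@[(uv[0]-c["cx"])/c["fx"],(uv[1]-c["cy"])/c["fy"],1];o=c["T"][:3,3]
    return o+d*(z-o[2])/d[2]
def proj(c,p):
    T=np.linalg.inv(c["T"]);q=T[:3,:3]@np.asarray(p)+T[:3,3]
    return np.array([c["cx"]+c["fx"]*q[0]/q[2],c["cy"]+c["fy"]*q[1]/q[2]])
def dockpt(q,p):
    a=q[2];return np.array([q[0]+np.cos(a)*p[0]-np.sin(a)*p[1],q[1]+np.sin(a)*p[0]+np.cos(a)*p[1],p[2]])
def show():
    from station import r
    s=r.sense();M=R.from_rotvec(s["tcp_rot"]).as_matrix()
    print("t",round(s["time_s"],2),"pos",s["ee_pos"].round(4),"F",s["contact_force"].round(1),"open",round(s["opening"],4));print(M.round(3))
    return s,M
E
python3 - <<'E'
from h import *
c=dict(np.load("pics/top0.npz"))
cr=lambda u,v:(350+u/4-.4,135+v/4-.4)
P=[((93,30,82),cr(182,52)),((93,-57,82),cr(303,75)),((18,-57,82),cr(282,185)),((18,30,82),cr(163,155)),((-100,78,8),cr(45,307)),((-100,-57,18),cr(221,351))]
f=lambda q:np.concatenate([proj(c,dockpt(q,np.array(p)/1e3))-uv for p,uv in P])
s=least_squares(f,[.6,-.15,-.2]);print(s.x,s.fun.round(2))
for n,p in dict(tab=(None),lids=(-.044,0,.1),lid0=(.035,0,0)).items():
    if p:print(n,dockpt(s.x,p))
print("tab",ray(c,cr(128,43),.085), "lid dock frame")
t=ray(c,cr(128,43),.085);a=s.x[2];d=t[:2]-s.x[:2];print("tab in dock",np.cos(a)*d[0]+np.sin(a)*d[1],-np.sin(a)*d[0]+np.cos(a)*d[1])
tin=(235+102/4-.4,150+101/4-.4);print("tin",ray(c,tin,.07))
show()
E
```

```text
[ 0.50695391 -0.21854575 -0.23112966] [ 0.26 -0.83  0.63  0.87 -0.15 -0.51 -1.14 -0.53 -0.89  0.48  1.3   0.55]
lids [ 0.46412395 -0.20846635  0.1       ]
lid0 [ 0.5410232  -0.22656346  0.        ]
tab [ 0.60731408 -0.17211324  0.085     ] lid dock frame
tab in dock 0.0870547804537478 0.06818803073267092
tin [0.52337124 0.16378507 0.07      ]
t 0.1 pos [0.2648 0.5657 0.2556] F [ 0.4 -0.9 -0.4] open 0.0857
[[ 0.424 -0.    -0.906]
 [ 0.906 -0.001  0.424]
 [-0.001 -1.    -0.   ]]
```

Request:
{"fn": "arm_command", "kwargs": {"motion": [[0,0,0,0.5],[0,0,0,1],[0,0,0,1],[0,0,0,1],[0,0,0,1],[0,0,0,1],[0,0,0,1],[0,0,0,1],[0,0,0,1],[0,0,0,1],[0,0,0,1],[0,0,0,0.9]], "claw": 0.55}}

```text
time_s: 1.1
ee_pos: [0.2648, 0.5658, 0.2559]
tcp_rot: [-1.563, 0.19, -0.189]
contact_force: [-0.2, -0.5, 0.2]
opening: 0.047
```

Request:
{"fn": "arm_command", "kwargs": {"motion": [[0.3,0,-0.4,0],[0.63,0,-0.78,0],[0.63,0,-0.78,0],[0.63,0,-0.78,0],[0.63,0,-0.78,0],[0.63,0,-0.78,0],[0.63,0,-0.78,0],[0.63,0,-0.78,0],[0.63,0,-0.78,0],[0.63,0,-0.78,0],[0.63,0,-0.78,0],[0.63,0,-0.78,0],[0.63,0,-0.78,0],[0.63,0,-0.78,0],[0.63,0,-0.78,0],[0.63,0,-0.78,0],[0.63,0,-0.78,0],[0.63,0,-0.78,0],[0.63,0,-0.78,0],[0.63,0,-0.78,0]]}}

```text
time_s: 2.77
ee_pos: [0.6008, -0.142, 0.2559]
tcp_rot: [-1.563, 0.185, -0.184]
contact_force: [0.6, 0.2, 0.2]
opening: 0.0472
```

```bash
cat > look.py <<'E'
import sys;from h import *
from station import r,camera
n,k=sys.argv[1:3];c=camera(n);np.savez(f"pics/{k}.npz",**c)
cv2.imwrite(f"pics/{k}.png",cv2.resize(c["pixels"][:,:,::-1],(800,500),interpolation=cv2.INTER_CUBIC))
print(np.round(c["T"],3).tolist(),c["fx"],c["cx"],c["cy"]);show()
E
python3 look.py wrist w1
```

```text
[[0.973, -0.224, -0.061, 0.616], [-0.232, -0.94, -0.25, -0.078], [-0.002, 0.257, -0.966, 0.373], [0.0, 0.0, 0.0, 1.0]] 359.1243607372253 318.7055892883692 201.5084365602308
t 2.82 pos [ 0.6021 -0.1513  0.2563] F [ 0.7 -4.8  3.4] open 0.0471
[[ 0.971  0.002  0.24 ]
 [-0.24  -0.006  0.971]
 [ 0.003 -1.    -0.006]]
```

View pics/w1.png

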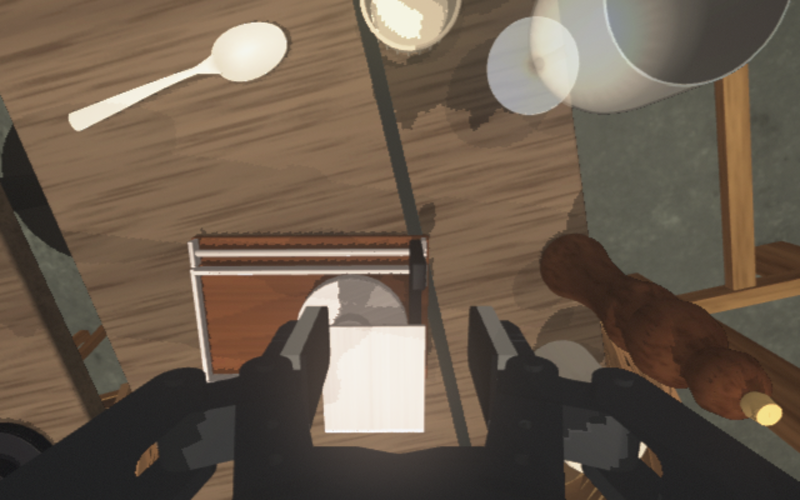

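The wrist view shows hood corners at (330,327), (425,325), (425,433) and (325,433), and the tab at (418,265). The pepper mill and wine glass stand clear to the right. I'll refit the dock pose with these.

```bash
python3 - <<'E'
from h import *
c=dict(np.load("pics/top0.npz"));w=dict(np.load("pics/w1.npz"))
cr=lambda u,v:(350+u/4-.4,135+v/4-.4)
wr=lambda u,v:(u/1.25-.1,v/1.25-.1)
P=[(c,(93,30,82),cr(182,52)),(c,(93,-57,82),cr(303,75)),(c,(18,-57,82),cr(282,185)),(c,(18,30,82),cr(163,155)),(c,(-100,78,8),cr(45,307)),(c,(-100,-57,18),cr(221,351)),
(w,(18,30,82),wr(329,326)),(w,(93,30,82),wr(425,325)),(w,(93,-57,82),wr(425,433)),(w,(18,-57,82),wr(325,433)),(w,(-100,78,8),wr(191,237)),(w,(100,78,8),wr(428,236))]
f=lambda q:np.concatenate([proj(k,dockpt(q,np.array(p)/1e3))-uv for k,p,uv in P])
for sel in (P[:6],P[6:],P):
    g=lambda q:np.concatenate([proj(k,dockpt(q,np.array(p)/1e3))-uv for k,p,uv in sel])
    s=least_squares(g,[.5,-.2,-.2]);print(s.x.round(4),s.fun.round(1))
q=s.x
print("tab w",ray(w,wr(419,274),.085),"dock-expected",dockpt(q,(.087,.067,.085)))
x0=dockpt(q,(.08,.067,.085));print([ (proj(w,dockpt(q,(x,.067,z)))*1.25).round(0).tolist() for x in(.08,.087,.094) for z in (.04,.085)])
print("lid out",dockpt(q,(-.044,0,.1)))
show()
E
```

```text
[ 0.507  -0.2185 -0.2311] [ 0.3 -0.8  0.6  0.9 -0.1 -0.5 -1.1 -0.5 -0.9  0.5  1.3  0.5]
[ 0.5077 -0.2178 -0.2298] [-6.6  0.2  2.   0.7  0.9 -0.2  1.1  0.   0.6 -0.3  2.6 -0.2]
[ 0.5076 -0.2179 -0.2297] [-0.  -1.1  0.4  0.6 -0.4 -0.8 -1.4 -0.7 -1.1  0.3  1.1  0.3 -6.7  0.3
  2.   0.8  0.8 -0.1  1.1  0.1  0.5 -0.2  2.5 -0.1]
tab w [ 0.60773537 -0.17019526  0.085     ] dock-expected [ 0.60755253 -0.17248296  0.085     ]
[[408.0, 259.0], [409.0, 277.0], [417.0, 259.0], [419.0, 277.0], [426.0, 259.0], [430.0, 277.0]]
lid out [ 0.46473731 -0.20789215  0.1       ]
t 2.82 pos [ 0.6021 -0.1513  0.2563] F [ 0.7 -4.8  3.4] open 0.0471
[[ 0.971  0.002  0.24 ]
 [-0.24  -0.006  0.971]
 [ 0.003 -1.    -0.006]]
```

Request:
{"fn": "arm_command", "kwargs": {"motion": [[0.1,0,-0.5,0],[0,0,0,0],[0,0,0,0]]}}

```text
time_s: 3.07
ee_pos: [0.5992, -0.1617, 0.2559]
tcp_rot: [-1.563, 0.187, -0.186]
contact_force: [-0.4, 0.7, 0.3]
opening: 0.0471
```

```bash
cat >> h.py <<'E'
def go(p,yaw=None):
    s,M=show();d=M.T@(np.array(p)-s["ee_pos"])
    print("units xyz",(d/.04).round(2),"yaw",np.arctan2(M[1,0],M[0,0]).round(4))
    if yaw is not None: print("twist units",((np.arctan2(M[1,0],M[0,0])-yaw)/.12).round(2))
E
python3 -c "
from h import *;go((.6075,-.172,.074),-.2297)"
```

```text
t 3.07 pos [ 0.5992 -0.1617  0.2559] F [-0.4  0.7  0.3] open 0.0471
[[ 0.972 -0.001  0.235]
 [-0.235 -0.     0.972]
 [-0.001 -1.    -0.   ]]
units xyz [ 0.27  4.55 -0.2 ] yaw -0.2375
twist units -0.07
```

Request:
{"fn": "arm_command", "kwargs": {"motion": [[0.27,0.3,-0.2,-0.07],[0,0.8,0,0],[0,0.9,0,0],[0,0.9,0,0],[0,0.8,0,0],[0,0.5,0,0],[0,0.35,0,0],[0,0,0,0],[0,0,0,0]]}}

```text
time_s: 3.82
ee_pos: [0.6082, -0.1693, 0.074]
tcp_rot: [-1.563, 0.178, -0.175]
contact_force: [-0.2, 0.2, 0.8]
opening: 0.0469
```

Request:
{"fn": "arm_command", "kwargs": {"motion": [[0,0,0,0],[0,0,0,0],[0,0,0,0],[0,0,0,0],[0,0,0,0],[0,0,0,0]], "claw": 0}}

```text
time_s: 4.32
ee_pos: [0.6079, -0.1706, 0.0757]
tcp_rot: [-1.562, 0.178, -0.178]
contact_force: [-5.6, 3.2, 10.0]
opening: 0.0092
```

Request:
{"fn": "arm_command", "kwargs": {"motion": [[-0.1,0,0,0],[-0.2,0,0,0],[-0.2,0,0,0],[-0.2,0,0,0],[-0.2,0,0,0],[-0.2,0,0,0],[-0.2,0,0,0],[-0.2,0,0,0],[-0.15,0,0,0],[-0.1,0,0,0],[-0.1,0,0,0],[-0.1,0,0,0],[-0.05,0,0,0],[0,0,0,0],[0,0,0,0]]}}

```text
time_s: 5.57
ee_pos: [0.5324, -0.153, 0.0757]
tcp_rot: [-1.563, 0.174, -0.181]
contact_force: [4.9, 0.9, 4.5]
opening: 0.0092
```

```bash
python3 look.py wrist w2; python3 -c "
from h import *;go(dockpt((.5076,-.2179,-.2297),(.007,.067,.074)))"
```

```text
[[0.975, -0.217, -0.054, 0.547], [-0.224, -0.942, -0.251, -0.088], [0.004, 0.257, -0.966, 0.193], [0.0, 0.0, 0.0, 1.0]] 359.1243607372253 318.7055892883692 201.5084365602308
t 5.62 pos [ 0.5325 -0.153   0.0757] F [5.7 1.4 6.3] open 0.0093
[[ 0.975  0.005  0.224]
 [-0.224 -0.     0.975]
 [ 0.005 -1.     0.001]]
t 5.62 pos [ 0.5325 -0.153   0.0757] F [5.7 1.4 6.3] open 0.0093
[[ 0.975  0.005  0.224]
 [-0.224 -0.     0.975]
 [ 0.005 -1.     0.001]]
units xyz [-0.06  0.04 -0.05] yaw -0.2262
```

View pics/w2.png

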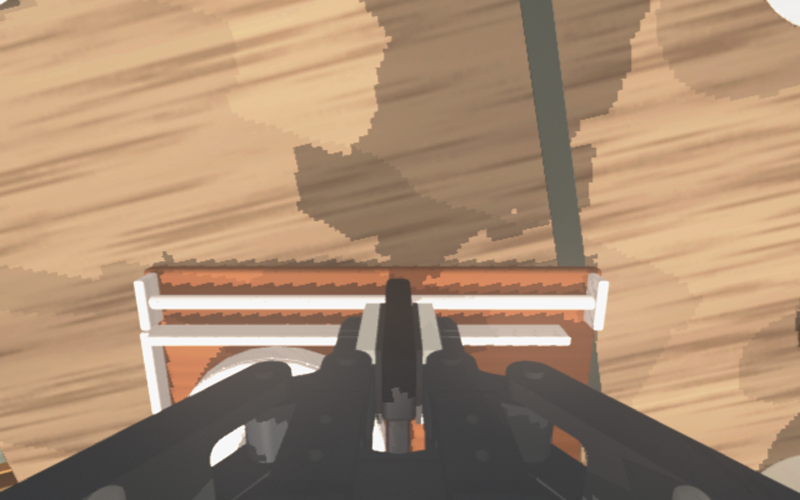

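The wrist view shows the tab gripped at (398,340) and the lid emerging at (265,400). Travel so far is about 77 mm, so I'll push on until the stop is felt.

Request:
{"fn": "arm_command", "kwargs": {"motion": [[-0.05,0,0,0],[-0.05,0,0,0],[0,0,0,0],[0,0,0,0]]}}

```text
time_s: 5.95
ee_pos: [0.5296, -0.1524, 0.0758]
tcp_rot: [-1.564, 0.172, -0.183]
contact_force: [9.4, 0.1, 2.9]
opening: 0.0088
```

Request:
{"fn": "arm_command", "kwargs": {"motion": [[-0.06,0,0,0],[0,0,0,0],[0,0,0,0]]}}

```text
time_s: 6.2
ee_pos: [0.5293, -0.1523, 0.0759]
tcp_rot: [-1.565, 0.169, -0.185]
contact_force: [17.0, -2.3, -5.3]
opening: 0.009
```

Request:
{"fn": "arm_command", "kwargs": {"motion": [[0,0,0,0],[0,0,0,0],[0,0,0,0],[0,0,0,0],[0,0,0,0],[0,-0.3,0,0],[0,-0.8,0,0],[0,-0.9,0,0],[0,-0.6,0,0],[0,0,0,0],[0,0,0,0]], "claw": 0.55}}

```text
time_s: 7.12
ee_pos: [0.5241, -0.1518, 0.1802]
tcp_rot: [-1.563, 0.177, -0.18]
contact_force: [0.1, 0.4, -0.6]
opening: 0.0473
```

```bash
python3 -c "
from h import *;from station import r
print(r.tcp_to_tips);go((.4647,-.2079,.20),-.2297)"
```

```text
0.025
t 7.12 pos [ 0.5241 -0.1518  0.1802] F [ 0.1  0.4 -0.6] open 0.0473
[[ 0.974  0.002  0.225]
 [-0.225  0.     0.974]
 [ 0.002 -1.     0.001]]
units xyz [-1.13 -0.5  -1.7 ] yaw -0.227
twist units 0.02
```

Request:
{"fn": "arm_command", "kwargs": {"motion": [[-0.3,-0.2,-0.4,0.02],[-0.5,-0.3,-0.7,0],[-0.33,0,-0.6,0],[0,0,0,0],[0,0,0,0]]}}

```text
time_s: 7.53
ee_pos: [0.4626, -0.2084, 0.1979]
tcp_rot: [-1.562, 0.184, -0.181]
contact_force: [1.1, -0.3, -0.3]
opening: 0.0472
```

```bash
python3 look.py wrist w3
```

```text
[[0.973, -0.222, -0.062, 0.478], [-0.23, -0.941, -0.249, -0.144], [-0.003, 0.257, -0.966, 0.315], [0.0, 0.0, 0.0, 1.0]] 359.1243607372253 318.7055892883692 201.5084365602308
t 7.58 pos [ 0.4638 -0.2073  0.1978] F [0.1 0.1 0.1] open 0.0472
[[ 0.974 -0.002  0.228]
 [-0.228  0.001  0.974]
 [-0.002 -1.     0.001]]
```

View pics/w3.png

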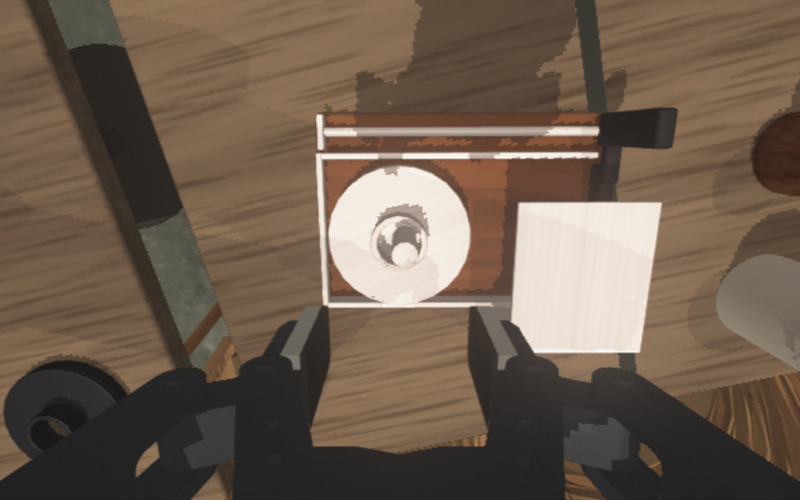

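The wrist view shows the pair fully out of the hood, with the knob top at (404,253), the outer lid disc centred near (400,235) and the tab sprung back.

```bash
python3 - <<'E'
from h import *
w=dict(np.load("pics/w3.npz"));f=lambda u,v:(u/1.25-.1,v/1.25-.1)
k=ray(w,f(404,253.5),.072);print(k,"disc",ray(w,f(399.5,234.5),.025),"exp",dockpt((.5076,-.2179,-.2297),(-.044,0,.07)))
go((k[0],k[1],.075),-.2297)
E
```

```text
[ 0.46513931 -0.20838223  0.072     ] disc [ 0.4627118  -0.20744303  0.025     ] exp [ 0.46475567 -0.20788184  0.07      ]
t 7.58 pos [ 0.4638 -0.2073  0.1978] F [0.1 0.1 0.1] open 0.0472
[[ 0.974 -0.002  0.228]
 [-0.228  0.001  0.974]
 [-0.002 -1.     0.001]]
units xyz [ 0.05  3.07 -0.02] yaw -0.2303
twist units -0.01
```

Request:
{"fn": "arm_command", "kwargs": {"motion": [[0.04,0.3,-0.02,0],[0,0.7,0,0],[0,0.8,0,0],[0,0.6,0,0],[0,0.4,0,0],[0,0.25,0,0],[0,0,0,0],[0,0,0,0]]}}

```text
time_s: 8.25
ee_pos: [0.4662, -0.2083, 0.0761]
tcp_rot: [-1.563, 0.18, -0.178]
contact_force: [-0.6, 0.2, 0.0]
opening: 0.0467
```

Request:
{"fn": "arm_command", "kwargs": {"motion": [[0,0,0,0],[0,0,0,0],[0,0,0,0],[0,0,0,0],[0,0,0,0],[0,0,0,0]], "claw": 0}}

```text
time_s: 8.75
ee_pos: [0.4665, -0.2087, 0.0771]
tcp_rot: [-1.563, 0.179, -0.181]
contact_force: [-1.2, 1.2, 7.6]
opening: 0.0139
```

Request:
{"fn": "arm_command", "kwargs": {"motion": [[0,-0.1,0,0],[0,-0.3,0,0],[0,-0.6,0,0],[0,-0.8,0,0],[0,-0.9,0,0],[0,-0.8,0,0],[0,-0.5,0,0],[0,-0.2,0,0],[0,0,0,0],[0,0,0,0]]}}

```text
time_s: 9.58
ee_pos: [0.4657, -0.2082, 0.2435]
tcp_rot: [-1.563, 0.18, -0.179]
contact_force: [-0.1, -0.1, -4.6]
opening: 0.0135
```

```bash
python3 look.py wrist w4;python3 -c "
from h import *;go((.5234,.1638,.24),.1)"
```

```text
[[0.974, -0.218, -0.06, 0.481], [-0.226, -0.941, -0.25, -0.144], [-0.002, 0.257, -0.966, 0.361], [0.0, 0.0, 0.0, 1.0]] 359.1243607372253 318.7055892883692 201.5084365602308
t 9.63 pos [ 0.4653 -0.2081  0.2428] F [-0.6 -0.5 -3.7] open 0.0139
[[ 0.974 -0.002  0.227]
 [-0.227  0.001  0.974]
 [-0.002 -1.     0.   ]]
t 9.63 pos [ 0.4653 -0.2081  0.2428] F [-0.6 -0.5 -3.7] open 0.0139
[[ 0.974 -0.002  0.227]
 [-0.227  0.001  0.974]
 [-0.002 -1.     0.   ]]
units xyz [-0.69  0.08  9.38] yaw -0.2289
twist units -2.74
```

View pics/w4.png

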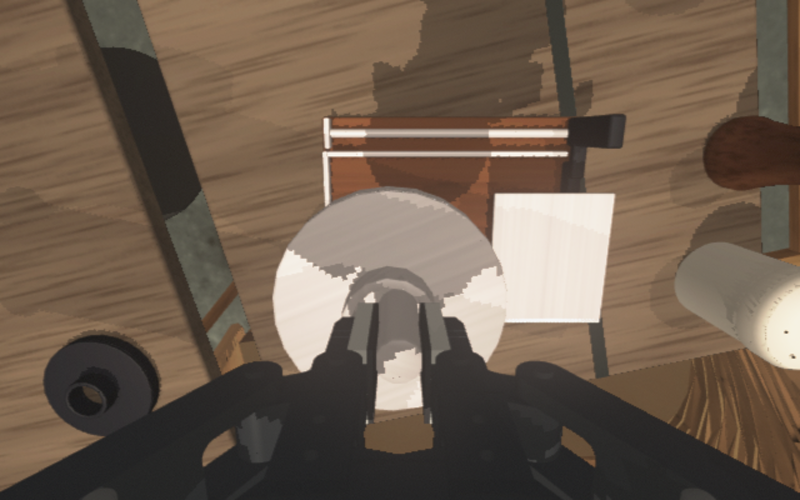

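The pair hangs together from the knob at (400,340). I'll carry it to just short of the tin and measure the tin from close by.

Request:
{"fn": "arm_command", "kwargs": {"motion": [[0,0,0.1,0],[0,0,0.25,0],[-0.05,0,0.4,0],[-0.06,0,0.5,0],[-0.06,0,0.55,0],[-0.06,0,0.55,0],[-0.06,0,0.55,0],[-0.06,0,0.55,0],[-0.06,0,0.55,0],[-0.06,0,0.55,0],[-0.06,0,0.55,0],[-0.06,0,0.55,0],[-0.06,0,0.55,0],[-0.05,0,0.5,0],[-0.05,0,0.4,0],[0,0,0.25,0],[0,0,0.1,0],[0,0,0,0],[0,0,0,0]]}}

```text
time_s: 11.22
ee_pos: [0.5044, 0.0875, 0.244]
tcp_rot: [-1.564, 0.181, -0.18]
contact_force: [-0.3, 0.9, -3.2]
opening: 0.0136
```

```bash
python3 look.py wrist w5
```

```text
[[0.974, -0.219, -0.06, 0.519], [-0.227, -0.941, -0.251, 0.152], [-0.002, 0.258, -0.966, 0.361], [0.0, 0.0, 0.0, 1.0]] 359.1243607372253 318.7055892883692 201.5084365602308
t 11.27 pos [0.5044 0.0871 0.2442] F [-0.2 -0.8 -4.4] open 0.0138
[[ 0.974 -0.     0.229]
 [-0.229 -0.001  0.974]
 [-0.    -1.    -0.001]]
```

View pics/w5.png

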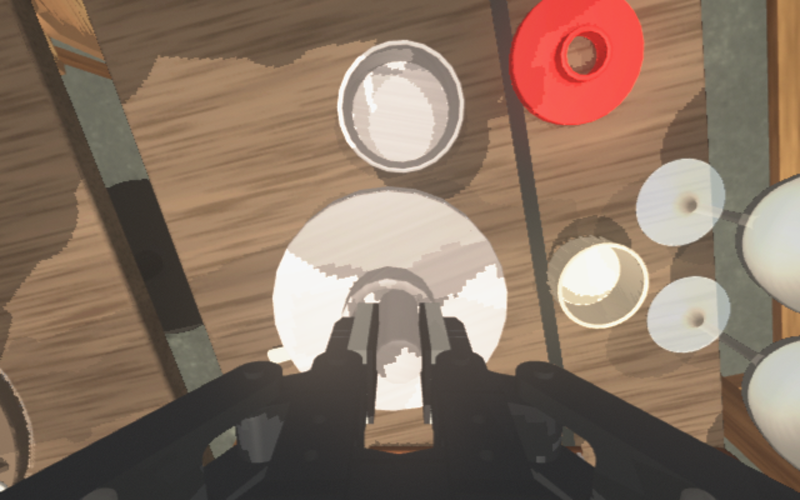

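The wrist view shows the tin rim spanning u 337 to 464 and v 39.5 to 172.5, and the knob top around (401,362). The red look-alike and the ramekin are clear.

```bash
python3 - <<'E'
from h import *
w=dict(np.load("pics/w5.npz"));f=lambda u,v:(u/1.25-.1,v/1.25-.1)
a=np.linspace(0,2*np.pi,361)
def g(q):
    e=np.array([proj(w,(q[0]+q[2]*np.cos(t),q[1]+q[2]*np.sin(t),.07)) for t in a])*1.25+.1
    return [e[:,0].min()-337,e[:,0].max()-464,e[:,1].min()-39.5,e[:,1].max()-172.5]
s=least_squares(g,[.523,.164,.0395],diff_step=1e-3);print(s.x,s.fun)
print("knob",ray(w,f(401,362),.239))
go((s.x[0],s.x[1],.244))
E
```

```text
[0.52338805 0.16560622 0.03921871] [ 0.06713624 -0.06709588 -0.06170397  0.06637674]
knob [0.50472359 0.08670207 0.239     ]
t 11.27 pos [0.5044 0.0871 0.2442] F [-0.2 -0.8 -4.4] open 0.0138
[[ 0.974 -0.     0.229]
 [-0.229 -0.001  0.974]
 [-0.    -1.    -0.001]]
units xyz [0.01 0.   2.02] yaw -0.2306
```

Request:
{"fn": "arm_command", "kwargs": {"motion": [[0,0,0.15,0],[0,0,0.35,0],[0,0,0.5,0],[0,0,0.5,0],[0,0,0.35,0],[0.01,0,0.16,0],[0,0.2,0,0],[0,0.4,0,0],[0,0.5,0,0],[0,0.5,0,0],[0,0.3,0,0],[0,0.2,0,0],[0,0.1,0,0],[0,0,0,0],[0,0,0,0]]}}

```text
time_s: 12.52
ee_pos: [0.5236, 0.1661, 0.1567]
tcp_rot: [-1.563, 0.18, -0.181]
contact_force: [-0.7, 0.3, -3.0]
opening: 0.0138
```

```bash
python3 -c "
from h import *;go((.5234,.1655,.1255))
from station import camera
c=camera('scene');p=c['pixels'][130:230,250:400,::-1];w=camera('wrist')['pixels'][:,:,::-1]
o=np.zeros((600,800,3),np.uint8);o[:400,:600]=cv2.resize(p,(600,400),interpolation=cv2.INTER_CUBIC);o[400:,:320]=cv2.resize(w,(320,200))
cv2.imwrite('pics/s6.png',o)"
```

```text
t 12.52 pos [0.5236 0.1661 0.1567] F [-0.7  0.3 -3. ] open 0.0138
[[ 0.974  0.001  0.228]
 [-0.228  0.     0.974]
 [ 0.001 -1.     0.   ]]
units xyz [-0.    0.78 -0.02] yaw -0.2297
```

View pics/s6.png

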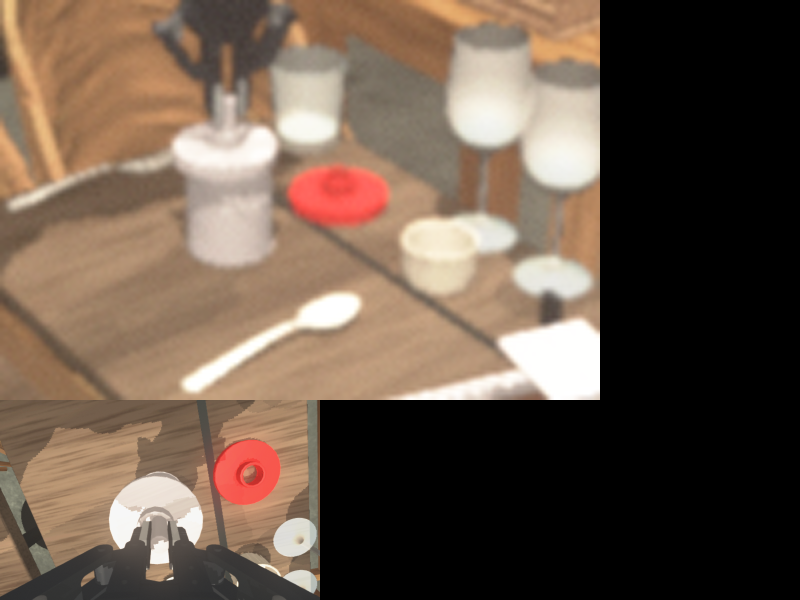

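Request:
{"fn": "arm_command", "kwargs": {"motion": [[0,0.1,-0.01,0],[0,0.1,0,0],[0,0.1,0,0],[0,0.08,0,0],[0,0.06,0,0],[0,0,0,0],[0,0,0,0]]}}

```text
time_s: 13.2
ee_pos: [0.5231, 0.1661, 0.1385]
tcp_rot: [-1.564, 0.18, -0.18]
contact_force: [-0.6, -0.5, -3.5]
opening: 0.014
```

Request:
{"fn": "arm_command", "kwargs": {"motion": [[0,0.05,0,0],[0,0.05,0,0],[0,0.05,0,0],[0,0.05,0,0],[0,0.04,0,0],[0,0,0,0],[0,0,0,0]]}}

```text
time_s: 13.78
ee_pos: [0.5231, 0.1661, 0.129]
tcp_rot: [-1.563, 0.18, -0.18]
contact_force: [0.1, -0.0, -3.9]
opening: 0.0134
```

Request:
{"fn": "arm_command", "kwargs": {"motion": [[0,0.025,0,0],[0,0.025,0,0],[0,0.025,0,0],[0,0,0,0],[0,0,0,0]]}}

```text
time_s: 14.2
ee_pos: [0.5231, 0.1661, 0.1261]
tcp_rot: [-1.563, 0.18, -0.18]
contact_force: [1.1, 0.1, -3.4]
opening: 0.0134
```

Request:
{"fn": "arm_command", "kwargs": {"motion": [[0,0.025,0,0],[0,0.025,0,0],[0,0,0,0],[0,0,0,0]]}}

```text
time_s: 14.53
ee_pos: [0.5232, 0.1662, 0.1251]
tcp_rot: [-1.562, 0.18, -0.18]
contact_force: [-5.0, -1.1, 10.6]
opening: 0.0136
```

Contact came at TCP z 0.1251 against the expected 0.125, so the inner lid is seated. I'll release it and look.

Request:
{"fn": "arm_command", "kwargs": {"motion": [[0,0,0,0],[0,0,0,0],[0,0,0,0],[0,0,0,0],[0,-0.4,0,0],[0,-0.8,0,0],[0,-0.5,0,0],[0,0,0,0],[0,0,0,0]], "claw": 0.6}}

```text
time_s: 15.28
ee_pos: [0.5239, 0.1665, 0.1931]
tcp_rot: [-1.562, 0.178, -0.181]
contact_force: [0.7, -0.0, -0.3]
opening: 0.0516
```

```bash
python3 -c "
from h import *;show()
from station import camera
c=camera('scene');p=c['pixels'][140:210,270:360,::-1];wc=camera('wrist');np.savez('pics/w7.npz',**wc);w=wc['pixels'][:,:,::-1]
o=np.zeros((600,800,3),np.uint8);o[:350,:450]=cv2.resize(p,(450,350),interpolation=cv2.INTER_CUBIC);o[350:,:800]=0
q=cv2.resize(w[150:350,240:400],(480,600),interpolation=cv2.INTER_CUBIC);o=np.hstack([o[:,:320],q]) if 0 else o
o=np.zeros((600,800,3),np.uint8);o[:280,:360]=cv2.resize(p,(360,280),interpolation=cv2.INTER_CUBIC);o[:600,360:]=cv2.resize(w[100:300,245:392],(440,600),interpolation=cv2.INTER_CUBIC)
cv2.imwrite('pics/s7.png',o)"
```

```text
t 15.28 pos [0.5239 0.1665 0.1931] F [ 0.7 -0.  -0.3] open 0.0516
[[ 0.974  0.002  0.227]
 [-0.227  0.001  0.974]
 [ 0.002 -1.     0.002]]
```

View pics/s7.png

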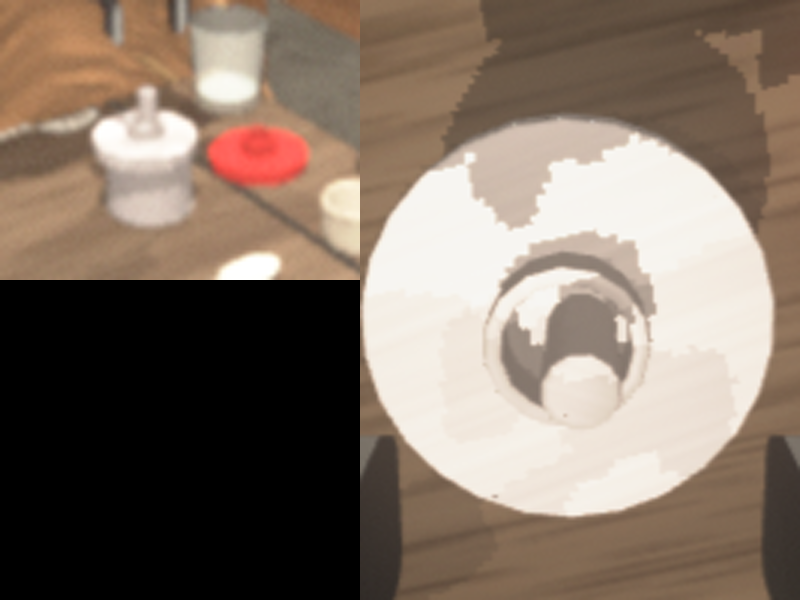

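The lids are seated and level on the tin. The knob top is at crop (580,391) and the collar top, a few mm to the left, at crop (567,345).

```bash
python3 - <<'E'
from h import *
w=dict(np.load("pics/w7.npz"));f=lambda u,v:(245+(u-360)/2.993-.3,100+v/3-.3)
print("knob",ray(w,f(580,391),.120));k=ray(w,f(567,345),.092);print("collar",k)
for u in(484,650):print(ray(w,f(u,345),.092))
go((*k[:2],.103))
E
```

```text
knob [0.52238375 0.16580954 0.12      ]
collar [0.51973084 0.166807   0.092     ]
[0.50264442 0.17077579 0.092     ]
[0.53681479 0.16283878 0.092     ]
t 15.38 pos [0.5227 0.1662 0.1914] F [-0.2 -0.5  0.8] open 0.0512
[[ 0.974 -0.001  0.227]
 [-0.227 -0.     0.974]
 [-0.001 -1.    -0.   ]]
units xyz [-0.07  2.21  0.  ] yaw -0.2289
```

Request:
{"fn": "arm_command", "kwargs": {"motion": [[-0.03,0.3,-0.01,0],[0,0.5,0,0],[0,0.5,0,0],[0,0.4,0,0],[0,0.25,0,0],[0,0.15,0,0],[0,0.1,0,0],[0,0,0,0],[0,0,0,0]]}}

```text
time_s: 16.13
ee_pos: [0.5221, 0.166, 0.1044]
tcp_rot: [-1.563, 0.18, -0.18]
contact_force: [-0.8, 0.7, 0.1]
opening: 0.0515
```

Request:
{"fn": "arm_command", "kwargs": {"motion": [[0,0,0,0],[0,0,0,0],[0,0,0,0],[0,0,0,0],[0,0,0,0]], "claw": 0}}

```text
time_s: 16.55
ee_pos: [0.5222, 0.1662, 0.1053]
tcp_rot: [-1.562, 0.179, -0.181]
contact_force: [-3.0, -0.5, 7.5]
opening: 0.0337
```

Request:
{"fn": "arm_command", "kwargs": {"motion": [[0,-0.05,0,0],[0,-0.05,0,0],[0,-0.05,0,0],[0,0,0,0]]}}

```text
time_s: 16.88
ee_pos: [0.5221, 0.1662, 0.1106]
tcp_rot: [-1.563, 0.179, -0.18]
contact_force: [-0.4, -0.2, -2.9]
opening: 0.0336
```

Request:
{"fn": "arm_command", "kwargs": {"motion": [[0,-0.1,0,0],[0,-0.15,0,0],[0,-0.2,0,0],[0,-0.25,0,0],[0,-0.25,0,0],[0,-0.25,0,0],[0,-0.25,0,0],[0,-0.25,0,0],[0,-0.25,0,0],[0,-0.2,0,0],[0,-0.15,0,0],[0,-0.05,0,0],[0,0,0,0],[0,0,0,0],[0,0,0,0]]}}

```text
time_s: 18.13
ee_pos: [0.5215, 0.1659, 0.2036]
tcp_rot: [-1.564, 0.181, -0.179]
contact_force: [0.2, -0.7, -2.0]
opening: 0.0335
```

```bash
python3 -c "
from h import *;show()
from station import camera
c=camera('scene');p=c['pixels'][110:210,260:380,::-1];w=camera('wrist')['pixels'][:,:,::-1]
o=np.zeros((600,800,3),np.uint8);o[:350,:420]=cv2.resize(p,(420,350),interpolation=cv2.INTER_CUBIC);o[350:,400:]=cv2.resize(w,(400,250));
t=camera('top')['pixels'][130:230,220:320,::-1];o[:350,430:780]=cv2.resize(t,(350,350))
cv2.imwrite('pics/s8.png',o)"
```

```text
t 18.13 pos [0.5215 0.1659 0.2036] F [ 0.2 -0.7 -2. ] open 0.0335
[[ 0.974 -0.001  0.227]
 [-0.227 -0.     0.974]
 [-0.001 -1.    -0.001]]
```

View pics/s8.png

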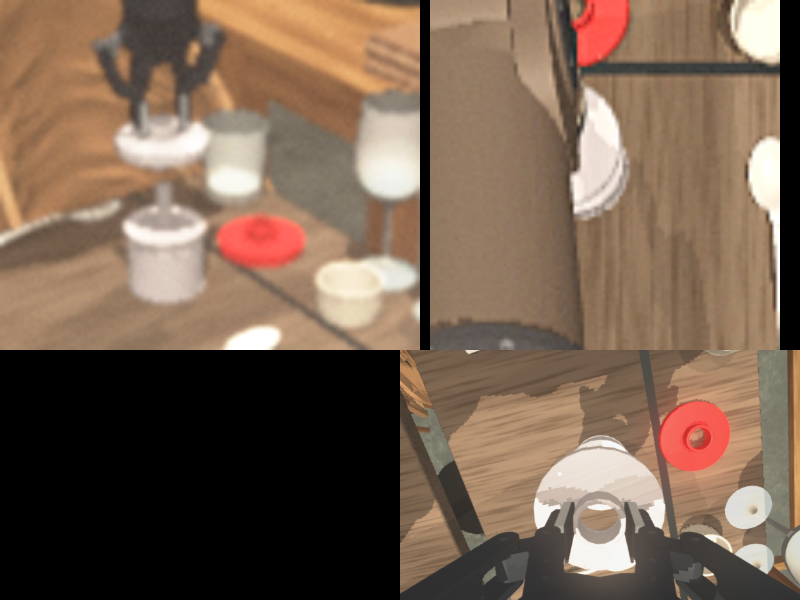

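The outer lid hangs level at crop (163,145). The inner lid is seated in the upright tin, with its knob at (163,195). I'm handing in.

```bash
python3 -c "
from station import r
print(r.close_job())"
```

```text
the job is handed in; nothing more can be done
None
```

The job is done and handed in at about 18 s of the 70 s allowed. The gripper is still holding the outer lid level above the tin.

- **Ejector:** I pinched the tab and pushed it about 80 mm until the stop was felt (force rose to 17 N with no further motion). After release it sprang back and the lids stayed out.
- **Seating the pair:** I carried both lids by the knob and lowered them into the tin. Contact came at a tool height of 125.1 mm, against 125 mm expected for a full seat, with a peak reading of about 11 N. I held the knob until then.
- **Outer lid:** I took it by the collar and lifted it 98 mm straight up.
- **Last checks:** The final camera view shows the outer lid level in the gripper and the inner lid seated with its knob upright. The tin stands upright, and the tableware in view looks undisturbed. The last force reading of about 2 N fits one lid's weight. In that picture the arm hid part of the tin from the top camera, so the seating there was judged from the scene and wrist views.

No check failed. The one disagreement was the tin position, where the top and wrist cameras differed by about 2 mm. I went by the wrist camera, and the lid went in without touching the sides.

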